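# Sort paddle-handle fittings into their trays

### The job

Sort the five loose paddle-handle fittings into the trays: each tray shows a fixed sample of the kind it is for on its ledge, so put both oblong octagonal end caps, both ring collars and the one steel flanged plug each into the tray with the matching sample, one part to a pocket (either pocket will do). Each part must end standing upright, base flat on its pocket's floor, released and at rest; leave the scissors and the phone where they are.

Things in the scene. Friction and masses are not known exactly. Their poses are not given: they have to be found in the camera images.
- cap_a: loose black plastic paddle end cap: solid oblong octagon 58 mm long (its x) by 38 mm wide (its y, between two flat sides 34 mm long), corners cut by 12 mm; 27 mm tall, with a 34 by 18 mm pad on top to 30 mm. Stands on its flat base, pad up. Origin: centre of the underside, z up. About 30 g. The two caps are alike.
- cap_b: loose black plastic paddle end cap: solid oblong octagon 58 mm long (its x) by 38 mm wide (its y, between two flat sides 34 mm long), corners cut by 12 mm; 27 mm tall, with a 34 by 18 mm pad on top to 30 mm. Stands on its flat base, pad up. Origin: centre of the underside, z up. About 30 g. The two caps are alike.
- collar_a: loose dark rubber handle collar: a hard plain ring 56 mm outside, 38 mm bore, 28 mm tall, standing with its hole upright. Origin: centre of the underside, z along the bore. About 30 g. The two collars are alike.
- collar_b: loose dark rubber handle collar: a hard plain ring 56 mm outside, 38 mm bore, 28 mm tall, standing with its hole upright. Origin: centre of the underside, z along the bore. About 30 g. The two collars are alike.
- plug: loose steel chuck plug: round flange 50 mm across and 10 mm high, with a plain round stem 26 mm across rising from it to 48 mm overall; stands on its flange, stem up. Origin: centre of the underside, z along the stem. About 150 g.
- cap_tray: fixed white tray, sample an oblong octagonal end cap (30 mm tall). Body 92 (x) by 180 (y) mm, origin at its underside centre. Two pockets 84 by 84 at x 0, y +44 and -44, floor 4 mm above the table, walls 4 thick, tops at 12. Ledge on the +x side: x 44 to 118, 70 wide, top at 12; the fixed sample stands on it at x 84, y 0. Yaw within 0.2 rad of the world's. Trays differ only in their sample.
- collar_tray: fixed white tray, sample a dark ring collar (28 mm tall). Body 92 (x) by 180 (y) mm, origin at its underside centre. Two pockets 84 by 84 at x 0, y +44 and -44, floor 4 mm above the table, walls 4 thick, tops at 12. Ledge on the +x side: x 44 to 118, 70 wide, top at 12; the fixed sample stands on it at x 84, y 0. Yaw within 0.2 rad of the world's. Trays differ only in their sample.
- plug_tray: fixed white tray, sample a steel flanged plug (48 mm tall). Body 92 (x) by 180 (y) mm, origin at its underside centre. Two pockets 84 by 84 at x 0, y +44 and -44, floor 4 mm above the table, walls 4 thick, tops at 12. Ledge on the +x side: x 44 to 118, 70 wide, top at 12; the fixed sample stands on it at x 84, y 0. Yaw within 0.2 rad of the world's. Trays differ only in their sample.
- scissors: bystander, loose, not to be moved: scissors lying flat, 160 mm long, handles 75 mm wide, 8 mm thick, one red and one yellow handle loop. Origin: on the table under the pivot, x towards the blade tips.
- phone: bystander, loose, not to be moved: black phone lying flat, 150 (x) by 74 by 9 mm. Origin: centre of the underside.
Things that resemble listed ones, but are neither listed nor needed, are in the scene too. Leave any turquoise look-alike of the cap_a alone. Leave any orange or turquoise look-alike of the cap_b alone.

How it is judged:
By the outcome, as a careful person would: the job done as asked, in the order asked, and still so for the second after the job is handed in, with the robot touching nothing.
It also fails if it takes over 128 s, if anything falls off the work surface, if the arm or the gripper's body presses on something with over 40 N, if the wrist force passes 120 N, or if a joint passes its speed limit or range.

### The arm

A 6-joint arm with a two-finger parallel gripper is mounted at the origin on the work surface. World frame = base frame: x ahead of the robot, y to its left, z up, the work surface at z = 0. Lengths are in m, angles in rad, forces in N, time in s.
With the tool pointing down it reaches from about 0.3 to 0.875 m from the base axis. Payload 4.2 kg.
Tool frame: the origin (TCP) lies at the very end of the fingers, on their centre line; the grasp point (between the pads) lies 19 mm behind it (robot.grip_depth is the distance from the TCP to the grasp point, in m); z points along the fingers, y is the line along which they close (so a half turn about z gives the same grasp; the last joint's range is limited). The gripper opens to 85 mm and grips with 20 to 120 N. Pads are 22 mm wide; open, the fingers measure 114 mm over their backs; the gripper's body (76 mm by 85 mm) begins 54 mm behind the grasp point. The pads swing forward as they close: fully open they stand 13 mm farther back than shut.
Start: joints at [-1.222, 0.32, 1.565, -0, 1.257, -0.02], TCP at [0.207, -0.536, 0.231] pointing down, gripper open.
Joint ranges: [-3.11, 3.11], [-0.84, 2.01], [0.21, 2.61], [-1.34, 4.49], [0.05, 2.63], [-2.56, 2.56]. Speed limits (rad/s): [2.57, 2.57, 3.14, 3.14, 3.14, 3.14].

### API

Orientations are given as a rotation vector (axis times angle).
In Python, from workcell import robot gives the robot as it stands. The module is installed in compiled form; this text tells all that it offers.
- The arm moves only by the tool jog_arm, never from a script. Its argument "moves" is a list of rows, each a list of 7 numbers: the shift along the tool's x, y, z in cm, then the turn, a rotation vector about the tool's x, y, z in degrees, then the closure, from -1 (fully open) to 1 (shut). In form: [[x, y, z, ax, ay, az, claw], ...]. A call has 1 to 5 rows; each row is the pose to reach, as a shift and turn from the pose commanded when the call began, along the tool's axes at that moment; what a row does not reach only later rows make up. A row lasts 1/10 s, in which the tool goes at most 50 mm and 8.59 degrees, less where a joint would pass 70% of its speed; a pose out of reach is approached as far as the arm can. A call with a gripper value outside its range is refused whole. The fingers move at their own pace and stop on an object; "squeeze" is the grip in N (left out, the last holds). Time passes only in rows, so rows that repeat a pose let the fingers close. It gives the time, the measured TCP pose, the force, the opening and the grip force at its end, in the units of the state.
- robot.read_state(): the state, without advancing time (a new reading comes with each control period).
- robot.camera(name): name is "scene" or "top" or "wrist"; returns a dict with "image" (400x640x3 uint8, red, green, blue), "camera_matrix" (3x3 intrinsics, pixels), "dist" ([k1, k2, p1, p2, k3] as OpenCV has them; the pictures are not rectified), "T" (4x4, takes a point from camera to world coordinates). Camera axes: x right, y down, z forward; pixel columns grow to the right and rows downward; lengths in m; the calibration is good to about 2 mm. A picture is of the moment at which its call begins. There is no depth.
- robot.job_done(): hands the job in; it is judged then, once.
Trained networks look in a picture, given as the dict that the camera call returned (one of the last four; its "shot" number tells which), for a name from the list of things; names that differ only in an ending like _2 or _b are one class to them, and where a whole thing is asked for, a point or a joint stands for the part that bears it (a point fixed in the world has none). Each returns a list of dicts, best first, with "p" (0 to 1); they miss things now and then, are a little off and sometimes report something else, mostly with a low value. They report only what shows in the picture. A call takes as long as a camera call. They do not tell look-alikes from the thing itself.
- robot.silhouettes(picture, label): "pixels" (400x640 bool, what is visible of it).
- robot.tip_of(picture, label): "location" ([x, y, z] in m, in world coordinates, good to about 4 mm: a listed point, or the origin of a listed thing).
The state is a dict: "t": time; "q": joint angles; "joint_vel": joint speeds; "joint_efforts": joint torques, N m; "position": TCP position; "orientation": TCP orientation; "ft_force": force on the tool from outside, world axes, zero at the start; "torque": the same for the moment, N m; "gripper_width": finger opening in m; "gripper_force": force on a finger pad.
Only numpy, scipy, OpenCV 4.12 (cv2) and the standard library are available. Lean on these libraries where they do the work, as an engineer would, in place of code of your own. Each camera call takes 0.05 s, during which the arm holds its last target. There are 200 camera calls.

## Working session

There is one attempt and no reset: what is moved stays moved. The work goes in short steps, Python scripts to look and compute and a tool call to move; the robot and the scene stay as the last step left them, time stands still between calls to the robot, and variables do not carry over. Pictures are saved under pics/ and viewed, at most 14 in all, crops included, and the job is handed in when it is done.

Besides the shell and the picture viewer there is one more tool, called after "Call:" as name([rows], argument=value, ...), one row to a line, values as JSON. jog_arm: Moves the arm, as the interface text tells. Its arguments: {"type":"object","properties":{"moves":{"type":"array"},"squeeze":{"type":"number"}},"required":["moves"]}

```bash
mkdir -p pics
cat > h.py <<'E'
import numpy as np, cv2
from workcell import robot
def save(p,n): cv2.imwrite('pics/'+n,p['image'][:,:,::-1])
def ray(p,uv,z):
    n=cv2.undistortPoints(np.array([[uv]],float),p['camera_matrix'],np.array(p['dist'])).reshape(2)
    d=p['T'][:3,:3]@[n[0],n[1],1]; o=p['T'][:3,3]
    return o+d*(z-o[2])/d[2]
def proj(p,P):
    T=np.linalg.inv(p['T']); r,_=cv2.Rodrigues(T[:3,:3])
    return cv2.projectPoints(np.array(P,float).reshape(-1,3),r,T[:3,3],p['camera_matrix'],np.array(p['dist']))[0].reshape(-1,2)
E
python3 - <<'E'
from h import *
for c in ['top','scene']:
    p=robot.camera(c); save(p,c+'1.png'); print(c,p['T'][:3,3].round(3))
    for l in ['cap_a','collar_a','plug','cap_tray','collar_tray','plug_tray','scissors','phone']:
        for d in robot.tip_of(p,l): print(l,round(d['p'],2),np.round(d['location'],3),proj(p,d['location']).round(0).tolist())
print(robot.read_state())
E
```

```text
top [0.397 0.002 1.124]
cap_a 0.83 [ 0.327  0.153 -0.002] [[266.0, 261.0]]
cap_a 0.82 [ 0.349 -0.164 -0.001] [[376.0, 254.0]]
cap_a 0.77 [ 0.352 -0.065  0.001] [[342.0, 253.0]]
cap_a 0.68 [0.347 0.026 0.004] [[310.0, 255.0]]
cap_a 0.5 [ 0.45  -0.138 -0.004] [[367.0, 219.0]]
collar_a 0.76 [ 0.402 -0.273 -0.001] [[414.0, 236.0]]
collar_a 0.56 [ 0.394  0.272 -0.   ] [[225.0, 237.0]]
plug 0.52 [ 0.444 -0.014 -0.   ] [[324.0, 221.0]]
cap_tray 0.6 [0.626 0.011 0.001] [[316.0, 158.0]]
collar_tray 0.62 [0.597 0.272 0.   ] [[227.0, 167.0]]
plug_tray 0.72 [ 0.605 -0.266  0.006] [[412.0, 166.0]]
scissors 0.85 [ 0.377 -0.443  0.001] [[473.0, 245.0]]
phone 0.86 [0.34  0.452 0.   ] [[162.0, 255.0]]
phone 0.65 [ 0.379 -0.439 -0.   ] [[472.0, 244.0]]
scene [1.219 0.184 1.235]
cap_a 0.84 [0.331 0.154 0.   ] [[378.0, 165.0]]
cap_a 0.83 [ 0.351 -0.066 -0.002] [[304.0, 157.0]]
cap_a 0.75 [0.427 0.124 0.001] [[362.0, 189.0]]
cap_a 0.65 [ 0.347  0.023 -0.   ] [[333.0, 161.0]]
cap_a 0.62 [ 0.447 -0.133 -0.   ] [[274.0, 178.0]]
cap_a 0.49 [ 0.348 -0.167  0.   ] [[272.0, 149.0]]
cap_a 0.31 [ 0.606 -0.266  0.
[... 481 characters left out ...]
.0, 178.0]]
{'t': 0.9, 'q': array([-1.22197418e+00,  3.19545212e-01,  1.56451510e+00, -2.51449467e-05,
        1.25741007e+00, -1.99936208e-02]), 'joint_vel': array([-0.00102237, -0.00054682,  0.00083593, -0.00039558, -0.00358455,
        0.00175443]), 'joint_efforts': array([ 5.56830291e-04, -4.15399539e+01, -2.34421831e+01,  1.70809121e-04,
        7.40617952e-05,  5.46862651e-06]), 'position': array([ 0.20729049, -0.53633408,  0.23136357]), 'orientation': array([ 3.08820228e+00,  5.76045666e-01, -5.63226660e-06]), 'ft_force': array([ 0.43573532, -0.89224119, -0.89182544]), 'torque': array([-0.00638706, -0.09131988, -0.01556251]), 'gripper_force': 0.0, 'gripper_width': 0.08552382091710484}
```

Run:
```python
import cv2
i=cv2.imread('pics/top1.png')[110:300,130:500]; cv2.imwrite('pics/topc.png',cv2.resize(i,(800,411),interpolation=cv2.INTER_CUBIC))
i=cv2.imread('pics/scene1.png')[120:320,160:500]; cv2.imwrite('pics/scenec.png',cv2.resize(i,(800,470),interpolation=cv2.INTER_CUBIC))
```

```text
(no output)
```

View pics/topc.png

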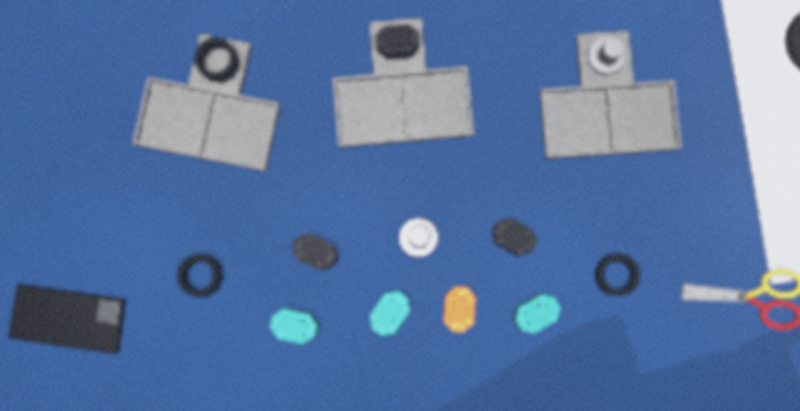

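View pics/scenec.png

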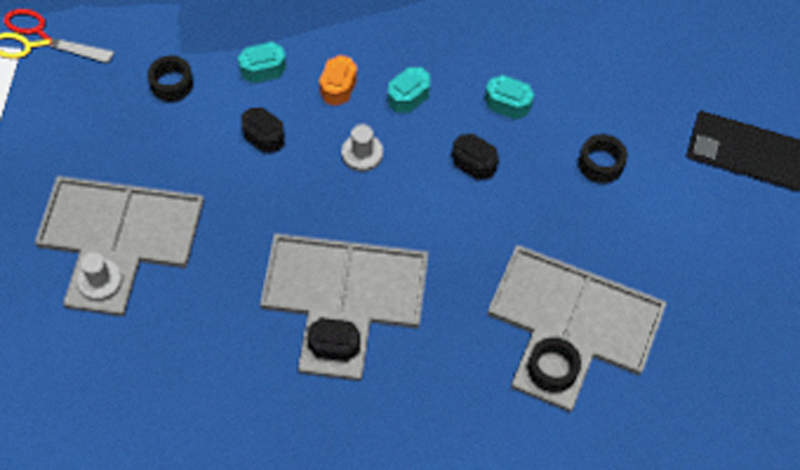

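```bash
cat > fit.py <<'E'
from h import *
from scipy.optimize import minimize
def prism(poly,z0,z1): return [np.c_[np.array(poly,float),np.full(len(poly),z)] for z in (z0,z1)]
def circ(d): a=np.linspace(0,2*np.pi,32,endpoint=False); return np.c_[np.cos(a),np.sin(a)]*d/2
octo=np.array([(17,19),(-17,19),(-29,7),(-29,-7),(-17,-19),(17,-19),(29,-7),(29,7)])/1e3
def box(x0,x1,y0,y1): return np.array([(x0,y0),(x1,y0),(x1,y1),(x0,y1)])
M={'cap_a':[np.vstack(prism(octo,0,.027)+prism(box(-.017,.017,-.009,.009),.027,.030))],
 'collar_a':[np.vstack(prism(circ(.056),0,.028))],
 'plug':[np.vstack(prism(circ(.05),0,.01)),np.vstack(prism(circ(.026),.01,.048))],
 'tray':[np.vstack(prism(box(-.046,.046,-.09,.09),0,.012)),np.vstack(prism(box(.044,.118,-.035,.035),0,.012))]}
SAMP=np.vstack(prism(circ(.07)+[.084,0],.012,.064))
def place(V,q):
    c,s=np.cos(q[2]),np.sin(q[2]); return np.c_[V[:,:2]@np.array([[c,s],[-s,c]])+q[:2],V[:,2]]
def render(p,hulls,q):
    im=np.zeros((400,640),np.uint8)
    for V in hulls:
        h=cv2.convexHull(proj(p,place(V,q)).astype(np.float32))
        cv2.fillPoly(im,[np.round(h*256).astype(np.int32)],255,cv2.LINE_AA,8)
    return im/255.
def fit(kind,q0,obs):
    # obs: list of (picture, mask)
    def cost(q):
        c=0
        for p,m in obs:
            r=render(p,M[kind],q); w=1-render(p,[SAMP],q) if kind=='tray' else 1
            c+=(np.abs(r-m)*w).sum()/m.sum()
        return c
    best=None
    for y in ([q0[2]] if kind in('collar_a','plug') else [0,.15,-.15] if kind=='tray' else np.arange(4)*np.pi/4):
        o=minimize(cost,[q0[0],q0[1],y],method='Nelder-Mead',options=dict(initial_simplex=np.array([q0[0],q0[1],y])+np.array([[0,0,0],[.01,0,0],[0,.01,0],[0,0,.2]]),xatol=2e-4,fatol=1e-4))
        if best is None or o.fun<best.fun: best=o
    return best.x,best.fun/len(obs)
def holes(m): # fill
    c,_=cv2.findContours(m.astype(np.uint8),cv2.RETR_EXTERNAL,cv2.CHAIN_APPROX_NONE); o=np.zeros(m.shape,np.uint8); cv2.drawContours(o,c,-1,1,-1); return o
def masks(p,label): return [holes(d['pixels']) for d in robot.silhouettes(p,label) if d['pixels'].any()]
def pick(p,ms,loc):
    u=proj(p,loc)[0]
    return min(ms,key=lambda m:np.hypot(*(np.argwhere(m).mean(0)[::-1]-u)))
E
cat > a.py <<'E'
from fit import *
T=[('cap_a',.427,.124,.013),('cap_a',.448,-.136,.013),('collar_a',.402,-.272,.013),('collar_a',.393,.277,.013),('plug',.444,-.014,.01),
('cap_tray',.624,.01,0),('collar_tray',.596,.272,0),('plug_tray',.606,-.268,0)]
P=[robot.camera(c) for c in('top','scene')]
ms={}
for l in {t[0] for t in T}: ms[l]=[masks(p,l) for p in P]
for l,x,y,z in T:
    k='tray' if 'tray' in l else l
    obs=[(p,pick(p,m,[x+.015*(k=='tray'),y,z])) for p,m in zip(P,ms[l]) if m]
    print(l,[int(m.sum()) for _,m in obs])
    for o in [obs]+[[a] for a in obs]:
        q,c=fit(k,(x,y,0),o); print('   ',q.round(4),round(c,3))
E
python3 a.py
```

```text
cap_a [259, 297]
    [0.4261 0.1241 1.2571] 0.176
    [0.4256 0.1267 0.945 ] 0.139
    [0.4266 0.1206 1.0624] 0.144
cap_a [290, 288]
    [ 0.4494 -0.1373  1.1391] 0.151
    [ 0.4483 -0.1346  1.0361] 0.08
    [ 0.45   -0.1406  1.0175] 0.103
collar_a [352, 322]
    [ 0.4015 -0.2722  0.1938] 0.181
    [ 0.4009 -0.2697  0.0901] 0.117
    [ 0.4007 -0.2767  0.4294] 0.154
collar_a [337, 333]
    [0.3926 0.2736 0.0558] 0.203
    [0.3924 0.2749 0.1086] 0.16
    [0.3951 0.2709 0.1272] 0.21
plug [246, 250]
    [ 0.447  -0.0129  0.1056] 0.221
    [ 0.4466 -0.0102  0.1271] 0.12
    [ 0.4483 -0.0168  0.1296] 0.195
cap_tray [2571, 2900]
    [0.622  0.0097 0.0879] 0.063
    [0.6218 0.0118 0.0908] 0.062
    [0.6229 0.0071 0.1122] 0.046
collar_tray [2632, 2938]
    [ 0.5973  0.2725 -0.1852] 0.056
    [ 0.5971  0.2742 -0.1823] 0.041
    [ 0.5945  0.2696 -0.1802] 0.06
plug_tray [2585, 2652]
    [ 0.6071 -0.268   0.0912] 0.061
    [ 0.6085 -0.2658  0.076 ] 0.064
    [ 0.6074 -0.2695  0.0916] 0.056
```

```bash
cat > go.py <<'E'
import sys
from h import *
from scipy.spatial.transform import Rotation as R
def plan(x,y,z,phi=None):
    s=robot.read_state(); Rm=R.from_rotvec(s['orientation']).as_matrix()
    cur=np.degrees(np.arctan2(Rm[1,1],Rm[0,1])); 
    d=Rm.T@(np.array([x,y,z])-s['position'])*100
    t=0 if phi is None else -((phi-cur+90)%180-90)
    print('shift cm',d.round(2),'turn z deg',round(t,1),'| now',s['position'].round(4),'phi',round(cur,1),'tilt',np.degrees(np.arccos(-Rm[2,2])).round(2),'q6',round(s['q'][5],2),'t',s['t'],'w',round(s['gripper_width'],4),'gf',round(s['gripper_force'],1),'F',s['ft_force'].round(1))
if __name__=='__main__': plan(*map(float,sys.argv[1:]))
E
python3 go.py .449 -.137 .16 -25
```

```text
shift cm [ 36.94 -28.54   7.13] turn z deg -43.9 | now [ 0.2073 -0.5364  0.2313] phi -68.9 tilt 0.01 q6 -0.02 t 1.6 w 0.0853 gf 0.0 F [-0.4  0.7 -0.5]
```

Call:
jog_arm([
  [3.7,-2.85,0,0,0,-8,-0.5],
  [7.4,-5.7,0,0,0,-16,-0.5],
  [11,-8.5,0,0,0,-24,-0.5],
  [14.7,-11.4,0,0,0,-32,-0.5],
  [18.4,-14.2,0,0,0,-40,-0.5],
])

```text
t: 2.1
position: [0.3283, -0.3359, 0.2315]
orientation: [2.7, 1.604, 0.0]
ft_force: [-0.0, -0.7, 0.1]
gripper_width: 0.0639
gripper_force: 0.0
```

```bash
python3 go.py .449 -.137 .16 -25
```

```text
shift cm [23.25  1.08  7.15] turn z deg -3.6 | now [ 0.3283 -0.3359  0.2315] phi -28.6 tilt 0.03 q6 -0.32 t 2.1 w 0.0639 gf 0.0 F [-0.  -0.7  0.1]
```

Call:
jog_arm([
  [4.7,0.2,0,0,0,-3.6,-0.5],
  [9.4,0.4,2,0,0,-3.6,-0.5],
  [14,0.6,4,0,0,-3.6,-0.5],
  [18.7,0.9,6,0,0,-3.6,-0.5],
  [23.25,1.1,7.1,0,0,-3.6,-0.5],
])

```text
t: 2.6
position: [0.4498, -0.1375, 0.1593]
orientation: [-2.653, -1.681, 0.001]
ft_force: [0.8, 0.4, 0.5]
gripper_width: 0.0641
gripper_force: 0.0
```

```bash
cat > w.py <<'E'
import sys
from fit import *
l,x,y,yaw,n=sys.argv[1],*map(float,sys.argv[2:5]),sys.argv[5]
p=robot.camera('wrist'); save(p,n+'.png')
for d in robot.tip_of(p,l): print(round(d['p'],2),np.round(d['location'],4))
ms=masks(p,l)
if ms:
    m=pick(p,ms,[x,y,.015]); im=p['image'].copy(); im[cv2.morphologyEx(m,cv2.MORPH_GRADIENT,np.ones((2,2),np.uint8))>0]=[255,0,0]
    q,c=fit(l,(x,y,yaw),[(p,m)]); print('fit',q.round(4),round(c,3))
    for V in M[l]:
        cv2.polylines(im,[cv2.convexHull(proj(p,place(V,q)).astype(np.int32))],True,(0,255,0))
    cv2.imwrite('pics/'+n+'f.png',im[:,:,::-1])
E
python3 w.py cap_a .449 -.137 1.1 w1; python3 go.py .449 -.137 .16 -25
```

```text
0.91 [0.3437 0.0253 0.0036]
0.77 [ 4.534e-01 -1.367e-01 -4.000e-04]
0.77 [ 0.35   -0.1638 -0.0016]
0.64 [ 0.3563 -0.0631 -0.0007]
fit [ 0.4494 -0.1362  1.1158] 0.033
shift cm [-0.05 -0.11 -0.05] turn z deg 0.0 | now [ 0.4502 -0.137   0.1595] phi -25.0 tilt 0.1 q6 0.12 t 2.75 w 0.0641 gf 0.0 F [ 0.1 -0.6  0.4]
```

View pics/w1f.png

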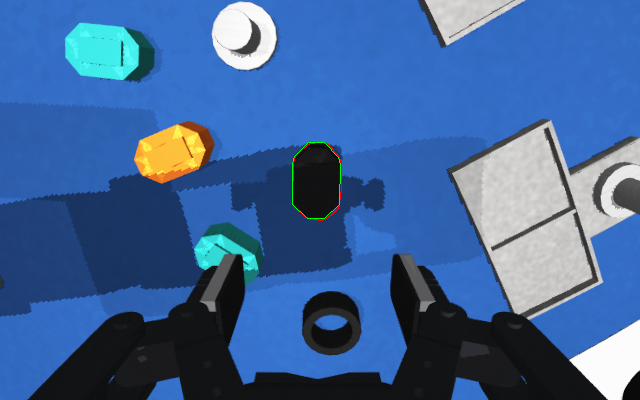

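Call:
jog_arm([
  [0.05,-0.1,4,0,0,1,-0.4],
  [0.05,-0.1,8.5,0,0,1,-0.4],
  [0.05,-0.1,12.5,0,0,1,-0.4],
  [0.05,-0.1,14.8,0,0,1,-0.4],
  [0.05,-0.1,15.6,0,0,1,-0.4],
])

```text
t: 3.25
position: [0.4472, -0.1392, 0.0026]
orientation: [-2.667, -1.655, 0.004]
ft_force: [-0.1, 0.8, 1.6]
gripper_width: 0.06
gripper_force: 0.0
```

Call:
jog_arm([
  [0,0,0,0,0,0,0.4],
  [0,0,0,0,0,0,0.4],
  [0,0,0,0,0,0,0.4],
  [0,0,0,0,0,0,0.4],
  [0,0,0,0,0,0,0.4],
], squeeze=30)

```text
t: 3.75
position: [0.4495, -0.1386, 0.0052]
orientation: [2.667, 1.658, 0.002]
ft_force: [-0.9, -1.2, 4.0]
gripper_width: 0.037
gripper_force: 30.6
```

Call:
jog_arm([
  [0,0,-1,0,0,0,0.4],
  [0,0,-4,0,0,0,0.4],
  [0,0,-7,0,0,0,0.4],
  [0,0,-9,0,0,0,0.4],
  [0,0,-9,0,0,0,0.4],
])

```text
t: 4.25
position: [0.4509, -0.139, 0.0976]
orientation: [2.663, 1.656, 0.007]
ft_force: [-0.0, -0.3, -0.1]
gripper_width: 0.0374
gripper_force: 30.3
```

```bash
python3 go.py .626 -.034 .095 5
```

```text
shift cm [17.16 11.05  0.35] turn z deg -31.3 | now [ 0.4509 -0.139   0.0976] phi -26.3 tilt 0.42 q6 0.14 t 4.25 w 0.0374 gf 30.3 F [-0.  -0.3 -0.1]
```

Call:
jog_arm([
  [3.4,2.2,0,0,0,-6.5,0.4],
  [6.8,4.4,0,0,0,-13,0.4],
  [10.3,6.6,0,0,0,-20,0.4],
  [13.7,8.8,0,0,0,-26,0.4],
  [17.1,11,0,0,0,-31,0.4],
])

```text
t: 4.75
position: [0.6238, -0.0326, 0.0934]
orientation: [-2.122, -2.315, 0.002]
ft_force: [0.2, -0.8, -0.7]
gripper_width: 0.0375
gripper_force: 30.3
```

```bash
python3 go.py .626 -.034 .0085 5
python3 - <<'E'
from h import *
p=robot.camera('wrist'); save(p,'w2.png')
E
```

```text
shift cm [-0.16  0.22  8.49] turn z deg -0.0 | now [ 0.6238 -0.0326  0.0934] phi 5.0 tilt 0.1 q6 -0.16 t 4.75 w 0.0375 gf 30.3 F [ 0.2 -0.8 -0.7]
```

View pics/w2.png

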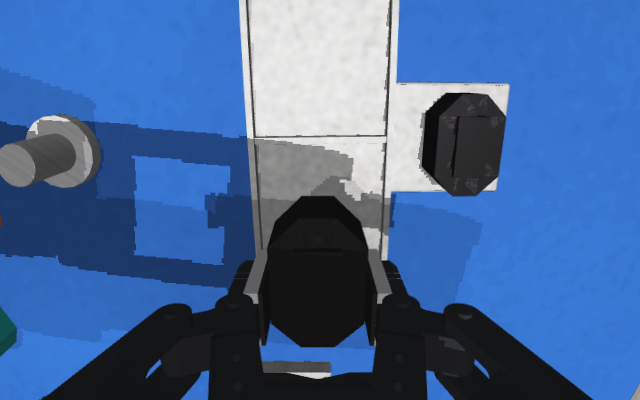

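Call:
jog_arm([
  [-0.15,0.2,3,0,0,0,0.4],
  [-0.15,0.2,5.5,0,0,0,0.4],
  [-0.15,0.2,7.2,0,0,0,0.4],
  [-0.15,0.2,8,0,0,0,0.4],
  [-0.15,0.2,8.3,0,0,0,0.4],
])

```text
t: 5.3
position: [0.6244, -0.0351, 0.01]
orientation: [-2.127, -2.31, 0.003]
ft_force: [0.6, 0.5, 0.6]
gripper_width: 0.0374
gripper_force: 30.4
```

Call:
jog_arm([
  [0,0,0,0,0,0,0.4],
  [0,0,0.1,0,0,0,0.4],
  [0,0,0.1,0,0,0,0.4],
])

```text
t: 5.6
position: [0.6259, -0.0352, 0.0112]
orientation: [2.127, 2.31, 0.002]
ft_force: [-0.2, -0.3, -0.1]
gripper_width: 0.0375
gripper_force: 30.4
```

Call:
jog_arm([
  [0,0,0.1,0,0,0,0.4],
  [0,0,0.2,0,0,0,0.4],
  [0,0,0.2,0,0,0,0.4],
  [0,0,0.2,0,0,0,0.4],
])

```text
t: 6.0
position: [0.6257, -0.0351, 0.0092]
orientation: [2.127, 2.31, 0.001]
ft_force: [-0.8, 0.5, 5.5]
gripper_width: 0.0372
gripper_force: 31.1
```

Touching down (5.5 N). Release gently and lift, heading for the other cap.

Call:
jog_arm([
  [0,0,0,0,0,0,0],
  [0,0,0,0,0,0,-0.15],
  [0,0,0,0,0,0,-0.15],
  [0,0,-3,0,0,0,-0.15],
  [0,0,-7,0,0,0,-0.3],
])

```text
t: 6.5
position: [0.6235, -0.0349, 0.0765]
orientation: [-2.125, -2.308, 0.006]
ft_force: [0.3, -0.5, -0.5]
gripper_width: 0.0555
gripper_force: 0.0
```

```bash
python3 go.py .426 .124 .16 -22
```

```text
shift cm [ 17.48 -18.42  -8.22] turn z deg 26.7 | now [ 0.6235 -0.0349  0.0765] phi 4.7 tilt 0.36 q6 -0.16 t 6.5 w 0.0555 gf 0.0 F [ 0.3 -0.5 -0.5]
```

Call:
jog_arm([
  [3,-3.2,-2.5,0,0,5,-0.4],
  [6.2,-6.5,-5,0,0,10,-0.4],
  [9.5,-9.8,-7,0,0,16,-0.4],
  [12.7,-13.2,-8.2,0,0,22,-0.4],
  [15.8,-16.6,-8.2,0,0,27,-0.4],
])

```text
t: 7.0
position: [0.4465, 0.1099, 0.162]
orientation: [2.611, 1.744, 0.006]
ft_force: [-0.4, 0.8, 0.4]
gripper_width: 0.06
gripper_force: 0.0
```

Call:
jog_arm([
  [1.7,-1.1,0,0,0,0,-0.4],
  [2.2,-1.4,0,0,0,0,-0.4],
])

```text
t: 7.2
position: [0.4412, 0.1358, 0.1606]
orientation: [2.606, 1.754, 0.001]
ft_force: [0.7, 0.7, -0.1]
gripper_width: 0.0599
gripper_force: 0.0
```

```bash
python3 w.py cap_a .426 .124 1.1 w3; python3 go.py .426 .124 .0035 -22
```

```text
0.93 [ 0.3278  0.1499 -0.0029]
0.86 [ 0.6224 -0.0324  0.0045]
0.85 [ 0.3535 -0.0627 -0.0015]
0.71 [0.3445 0.0269 0.0047]
0.59 [ 4.317e-01  1.247e-01 -4.000e-04]
fit [0.4279 0.1245 1.1598] 0.068
shift cm [-1.58 -1.18 15.67] turn z deg -0.2 | now [0.4429 0.1342 0.1602] phi -22.2 tilt 0.04 q6 0.66 t 7.35 w 0.0597 gf 0.0 F [-0.5 -0.2 -1. ]
```

View pics/w3f.png

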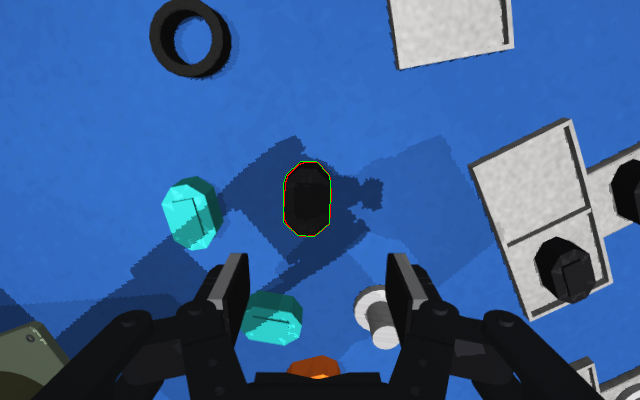

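Call:
jog_arm([
  [-1.45,-1.05,3,0,0,1.3,-0.4],
  [-1.45,-1.05,8,0,0,1.3,-0.4],
  [-1.45,-1.05,12.5,0,0,1.3,-0.4],
  [-1.45,-1.05,14.9,0,0,1.3,-0.4],
  [-1.45,-1.05,15.7,0,0,1.3,-0.4],
])

```text
t: 7.85
position: [0.426, 0.1234, 0.0006]
orientation: [-2.628, -1.718, 0.009]
ft_force: [-0.5, -0.4, -0.0]
gripper_width: 0.0594
gripper_force: 0.0
```

Call:
jog_arm([
  [0,0,0,0,0,0,-0.4],
  [0,0,0,0,0,0,0.4],
  [0,0,0,0,0,0,0.4],
  [0,0,0,0,0,0,0.4],
  [0,0,0,0,0,0,0.4],
])

```text
t: 8.35
position: [0.4283, 0.1251, 0.0046]
orientation: [2.627, 1.72, 0.005]
ft_force: [0.4, -1.5, 6.9]
gripper_width: 0.0373
gripper_force: 31.7
```

Call:
jog_arm([
  [0,0,-1,0,0,0,0.4],
  [0,0,-4,0,0,0,0.4],
  [0,0,-7,0,0,0,0.4],
  [0,0,-9,0,0,0,0.4],
  [0,0,-9,0,0,0,0.4],
])

```text
t: 8.85
position: [0.4288, 0.1255, 0.0964]
orientation: [2.626, 1.72, 0.01]
ft_force: [1.1, -2.1, -0.9]
gripper_width: 0.0373
gripper_force: 30.8
```

```bash
python3 go.py .618 .0535 .095 5
```

```text
shift cm [ 0.96 20.22  0.25] turn z deg -28.6 | now [0.4288 0.1255 0.0964] phi -23.6 tilt 0.39 q6 0.67 t 8.85 w 0.0373 gf 30.8 F [ 1.1 -2.1 -0.9]
```

Call:
jog_arm([
  [0.2,4,0,0,0,-6,0.4],
  [0.4,8,0,0,0,-12,0.4],
  [0.6,12.2,0,0,0,-18,0.4],
  [0.8,16.2,0,0,0,-24,0.4],
  [1,20.2,0,0,0,-28.6,0.4],
])

```text
t: 9.35
position: [0.6168, 0.0526, 0.0923]
orientation: [-2.117, -2.32, 0.002]
ft_force: [0.7, 0.9, -0.2]
gripper_width: 0.0374
gripper_force: 30.8
```

Call:
jog_arm([
  [0,0,0,0,0,0,0.4],
])

```text
t: 9.45
position: [0.6203, 0.0516, 0.0922]
orientation: [2.122, 2.314, 0.003]
ft_force: [-1.2, 0.0, -1.0]
gripper_width: 0.0376
gripper_force: 30.8
```

```bash
python3 go.py .618 .0535 .0086 5
```

```text
shift cm [ 0.22 -0.24  8.36] turn z deg -0.0 | now [0.6203 0.0516 0.0922] phi 5.0 tilt 0.17 q6 -0.02 t 9.45 w 0.0376 gf 30.8 F [-1.2  0.  -1. ]
```

Call:
jog_arm([
  [0.2,-0.2,3,0,0,0,0.4],
  [0.2,-0.2,5.5,0,0,0,0.4],
  [0.2,-0.2,7.2,0,0,0,0.4],
  [0.2,-0.2,7.9,0,0,0,0.4],
  [0.2,-0.2,8.2,0,0,0,0.4],
])

```text
t: 9.95
position: [0.6129, 0.0553, 0.0103]
orientation: [-2.121, -2.315, 0.003]
ft_force: [1.0, -0.7, -0.6]
gripper_width: 0.0377
gripper_force: 30.8
```

Call:
jog_arm([
  [0,0,0,0,0,0,0.4],
  [0,0,0.1,0,0,0,0.4],
  [0,0,0.1,0,0,0,0.4],
])

```text
t: 10.25
position: [0.6145, 0.0552, 0.0112]
orientation: [2.121, 2.316, 0.002]
ft_force: [-0.3, -0.0, 0.2]
gripper_width: 0.0372
gripper_force: 30.8
```

Call:
jog_arm([
  [0,0.2,0.1,0,0,0,0.4],
  [0,0.3,0.1,0,0,0,0.4],
  [0,0.3,0.2,0,0,0,0.4],
  [0,0.3,0.2,0,0,0,0.4],
])

```text
t: 10.65
position: [0.6176, 0.0554, 0.0087]
orientation: [2.121, 2.316, 0.001]
ft_force: [-0.6, -0.5, 2.6]
gripper_width: 0.0376
gripper_force: 31.0
```

Call:
jog_arm([
  [0,0,0,0,0,0,0],
  [0,0,0,0,0,0,-0.15],
  [0,0,0,0,0,0,-0.15],
  [0,0,-3,0,0,0,-0.15],
  [0,0,-7,0,0,0,-0.4],
])

```text
t: 11.15
position: [0.6152, 0.0552, 0.0767]
orientation: [-2.119, -2.314, 0.007]
ft_force: [1.4, 0.5, 0.0]
gripper_width: 0.0595
gripper_force: 0.0
```

```bash
python3 go.py .393 .275 .16 25
```

```text
shift cm [ 23.84 -20.25  -8.21] turn z deg -20.0 | now [0.6152 0.0552 0.0767] phi 5.0 tilt 0.35 q6 -0.02 t 11.15 w 0.0595 gf 0.0 F [1.4 0.5 0. ]
```

Call:
jog_arm([
  [3.4,-3,-2.5,0,0,-4,-0.5],
  [6.8,-6,-5,0,0,-8,-0.8],
  [10.2,-9,-7,0,0,-12,-0.8],
  [13.6,-12,-8.2,0,0,-16,-0.8],
  [17,-15,-8.2,0,0,-20,-0.8],
])

```text
t: 11.65
position: [0.4523, 0.2131, 0.1624]
orientation: [1.683, 2.65, 0.006]
ft_force: [0.8, 1.2, 0.1]
gripper_width: 0.0765
gripper_force: 0.0
```

Call:
jog_arm([
  [4.1,0,0,0,0,0,-0.8],
  [8,0,0,0,0,0,-0.8],
  [8,0,0,0,0,0,-0.8],
])

```text
t: 11.95
position: [0.417, 0.2873, 0.1605]
orientation: [-1.68, -2.653, -0.002]
ft_force: [-0.3, -0.5, 0.1]
gripper_width: 0.0769
gripper_force: 0.0
```

```bash
python3 w.py collar_a .393 .275 0 w4; python3 go.py .393 .275 .0 25
```

```text
0.74 [ 0.3959  0.2759 -0.0018]
fit [0.3957 0.2754 0.1812] 0.085
shift cm [ 0.31 -2.7  16.02] turn z deg 0.1 | now [0.4188 0.2837 0.1602] phi 25.1 tilt 0.04 q6 0.14 t 12.1 w 0.0771 gf 0.0 F [ 0.1 -0.2 -0.6]
```

View pics/w4f.png

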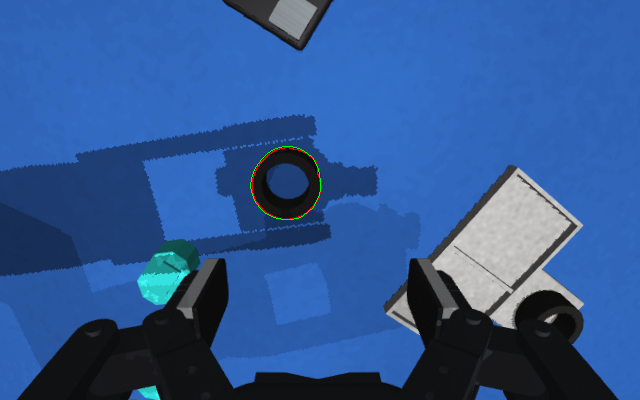

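Call:
jog_arm([
  [0.25,-2.45,3,0,0,0,-0.8],
  [0.25,-2.45,7,0,0,0,-0.8],
  [0.25,-2.45,11,0,0,0,-0.8],
  [0.25,-2.45,14,0,0,0,-0.8],
  [0.25,-2.45,15.4,0,0,0,-0.8],
])

```text
t: 12.6
position: [0.3948, 0.2736, 0.0037]
orientation: [-1.689, -2.647, 0.007]
ft_force: [-0.3, 0.1, 0.7]
gripper_width: 0.0768
gripper_force: 0.0
```

Call:
jog_arm([
  [0,0,0.2,0,0,0,-0.8],
  [0,0,0.4,0,0,0,-0.8],
  [0,0,0.5,0,0,0,-0.8],
])

```text
t: 12.9
position: [0.3966, 0.2759, 0.002]
orientation: [1.688, 2.648, 0.003]
ft_force: [0.9, 0.5, -0.0]
gripper_width: 0.0766
gripper_force: 0.0
```

```bash
python3 go.py .3957 .2754 .0 25
python3 - <<'E'
from h import *
p=robot.camera('wrist'); save(p,'w5.png')
E
```

```text
shift cm [-0.01 -0.1   0.2 ] turn z deg -0.0 | now [0.3966 0.2759 0.002 ] phi 25.0 tilt 0.11 q6 0.15 t 12.9 w 0.0766 gf 0.0 F [ 0.9  0.5 -0. ]
```

View pics/w5.png

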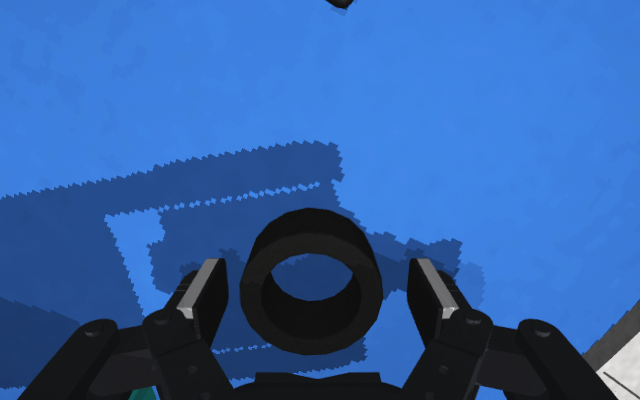

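Call:
jog_arm([
  [0,-0.1,0.2,0,0,0,-0.8],
  [0,-0.1,0.2,0,0,0,0.1],
  [0,-0.1,0.2,0,0,0,0.1],
  [0,-0.1,0.2,0,0,0,0.1],
  [0,-0.1,0.2,0,0,0,0.1],
])

```text
t: 13.45
position: [0.3948, 0.2756, -0.0]
orientation: [1.687, 2.65, 0.001]
ft_force: [-1.8, -1.3, 6.0]
gripper_width: 0.0562
gripper_force: 31.2
```

Call:
jog_arm([
  [0,0,-1,0,0,0,0.1],
  [0,0,-4,0,0,0,0.1],
  [0,0,-7,0,0,0,0.1],
  [0,0,-9,0,0,0,0.1],
  [0,0,-9,0,0,0,0.1],
])

```text
t: 13.95
position: [0.3965, 0.2768, 0.0924]
orientation: [1.685, 2.648, 0.01]
ft_force: [0.2, 0.7, -0.3]
gripper_width: 0.0559
gripper_force: 32.1
```

```bash
python3 go.py .605 .316 .095 35;  python3 go.py .589 .229 .095 35
```

```text
shift cm [-5.28 20.55 -0.11] turn z deg -10.0 | now [0.3965 0.2768 0.0924] phi 25.0 tilt 0.42 q6 0.15 t 13.95 w 0.0559 gf 32.1 F [ 0.2  0.7 -0.3]
shift cm [-12.48  15.42  -0.16] turn z deg -10.0 | now [0.3965 0.2768 0.0924] phi 25.0 tilt 0.42 q6 0.15 t 13.95 w 0.0559 gf 32.1 F [ 0.2  0.7 -0.3]
```

Call:
jog_arm([
  [-1,4,0,0,0,-2,0.1],
  [-2,8,0,0,0,-4,0.1],
  [-3,12.2,0,0,0,-6,0.1],
  [-4.1,16.4,0,0,0,-8,0.1],
  [-5.2,20.5,0,0,0,-10,0.1],
])

```text
t: 14.45
position: [0.6035, 0.3152, 0.0879]
orientation: [-1.447, -2.787, 0.002]
ft_force: [1.1, 0.2, 0.2]
gripper_width: 0.0556
gripper_force: 32.1
```

Call:
jog_arm([
  [0,0,0,0,0,0,0.1],
])

```text
t: 14.55
position: [0.6071, 0.3156, 0.0874]
orientation: [1.451, 2.784, 0.003]
ft_force: [-0.8, -0.3, -1.2]
gripper_width: 0.0563
gripper_force: 32.1
```

```bash
python3 go.py .605 .316 .004 35
python3 - <<'E'
from fit import *
p=robot.camera('wrist'); im=p['image'].copy()
M['tray']+=[]
for V in M['tray']:
    cv2.polylines(im,[cv2.convexHull(proj(p,place(V,[.597,.2725,-.184])).astype(np.int32))],True,(0,255,0))
cv2.imwrite('pics/w6.png',im[:,:,::-1])
E
```

```text
shift cm [ 0.16 -0.17  8.34] turn z deg -0.0 | now [0.6071 0.3156 0.0874] phi 35.0 tilt 0.18 q6 -0.15 t 14.55 w 0.0563 gf 32.1 F [-0.8 -0.3 -1.2]
```

View pics/w6.png

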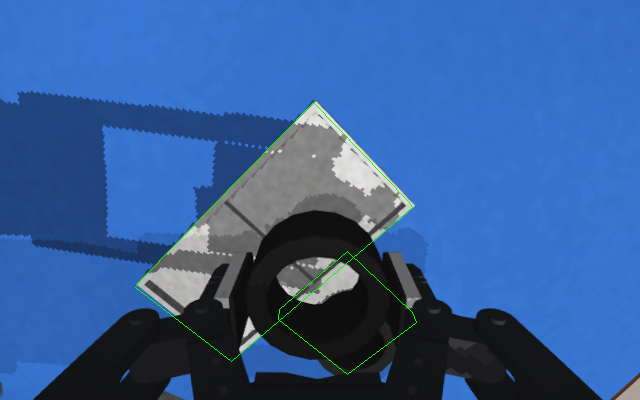

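Call:
jog_arm([
  [0.15,-0.15,3,0,0,0,0.1],
  [0.15,-0.15,5.5,0,0,0,0.1],
  [0.15,-0.15,7.2,0,0,0,0.1],
  [0.15,-0.15,7.8,0,0,0,0.1],
  [0.15,-0.15,7.9,0,0,0,0.1],
])

```text
t: 15.1
position: [0.5987, 0.3151, 0.0092]
orientation: [-1.449, -2.786, 0.004]
ft_force: [0.2, -0.2, -0.7]
gripper_width: 0.0562
gripper_force: 32.2
```

Call:
jog_arm([
  [0,0,0,0,0,0,0.1],
  [0,0,0.1,0,0,0,0.1],
  [0,0,0.2,0,0,0,0.1],
  [0,0,0.2,0,0,0,0.1],
])

```text
t: 15.5
position: [0.6005, 0.3156, 0.0088]
orientation: [1.45, 2.787, 0.001]
ft_force: [0.3, -0.4, 0.7]
gripper_width: 0.0558
gripper_force: 32.2
```

Call:
jog_arm([
  [-0.25,0.35,0.1,0,0,0,0.1],
  [-0.25,0.35,0.2,0,0,0,0.1],
  [-0.25,0.35,0.3,0,0,0,0.1],
  [-0.25,0.35,0.4,0,0,0,0.1],
  [-0.25,0.35,0.4,0,0,0,0.1],
])

```text
t: 16.0
position: [0.6046, 0.3154, 0.0042]
orientation: [-1.45, -2.787, 0.0]
ft_force: [0.3, 0.0, -0.5]
gripper_width: 0.0559
gripper_force: 32.2
```

Call:
jog_arm([
  [0,0,0.1,0,0,0,0.1],
  [0,0,0.1,0,0,0,0.1],
])

```text
t: 16.2
position: [0.6047, 0.3155, 0.0041]
orientation: [1.45, 2.787, 0.0]
ft_force: [-1.6, -0.7, 4.1]
gripper_width: 0.0559
gripper_force: 32.5
```

Call:
jog_arm([
  [0,0,0,0,0,0,-0.4],
  [0,0,0,0,0,0,-0.5],
  [0,0,0,0,0,0,-0.5],
  [0,0,-3,0,0,0,-0.5],
  [0,0,-8,0,0,0,-0.5],
])

```text
t: 16.7
position: [0.6022, 0.3142, 0.0798]
orientation: [-1.447, -2.782, 0.012]
ft_force: [1.5, 0.5, 0.5]
gripper_width: 0.0639
gripper_force: 0.0
```

```bash
python3 go.py .401 -.271 .16 -25
```

```text
shift cm [-36.37 -50.14  -7.6 ] turn z deg 60.0 | now [0.6022 0.3142 0.0798] phi 35.0 tilt 0.54 q6 -0.15 t 16.7 w 0.0639 gf 0.0 F [1.5 0.5 0.5]
```

Call:
jog_arm([
  [-2.4,-3.3,-3,0,0,4,-0.5],
  [-5,-6.9,-6,0,0,8,-0.5],
  [-7.6,-10.5,-7.6,0,0,12,-0.5],
  [-10.2,-14,-7.6,0,0,16,-0.8],
  [-12.8,-17.6,-7.6,0,0,20,-0.8],
])

```text
t: 17.2
position: [0.5336, 0.1082, 0.1602]
orientation: [1.914, 2.489, 0.002]
ft_force: [-0.4, -0.3, -1.5]
gripper_width: 0.0765
gripper_force: 0.0
```

```bash
python3 go.py .401 -.271 .16 -25
```

```text
shift cm [-3.324e+01 -2.257e+01 -1.000e-02] turn z deg 39.9 | now [0.5336 0.1082 0.1602] phi 14.9 tilt 0.12 q6 -0.08 t 17.2 w 0.0765 gf 0.0 F [-0.4 -0.3 -1.5]
```

Call:
jog_arm([
  [-3.8,-2.6,0,0,0,5,-0.8],
  [-7.6,-5.2,0,0,0,10,-0.8],
  [-11.4,-7.8,0,0,0,15,-0.8],
  [-15.2,-10.3,0,0,0,20,-0.8],
  [-19,-12.9,0,0,0,25,-0.8],
])

```text
t: 17.7
position: [0.458, -0.1089, 0.1594]
orientation: [2.409, 2.016, 0.001]
ft_force: [1.1, -0.1, -0.1]
gripper_width: 0.0771
gripper_force: 0.0
```

```bash
python3 go.py .401 -.271 .16 -25
```

```text
shift cm [-16.96  -2.75  -0.06] turn z deg 14.8 | now [ 0.458  -0.1089  0.1594] phi -10.2 tilt 0.04 q6 -0.08 t 17.7 w 0.0771 gf 0.0 F [ 1.1 -0.1 -0.1]
```

Call:
jog_arm([
  [-4,-0.7,0,0,0,5,-0.8],
  [-8,-1.3,0,0,0,10,-0.8],
  [-12,-2,0,0,0,15,-0.8],
  [-15.5,-2.6,0,0,0,15,-0.8],
  [-16,-2.7,0,0,0,15,-0.8],
])

```text
t: 18.2
position: [0.4034, -0.2632, 0.1594]
orientation: [2.651, 1.683, -0.001]
ft_force: [0.6, -0.2, 0.1]
gripper_width: 0.0771
gripper_force: 0.0
```

```bash
python3 w.py collar_a .401 -.271 0 w7; python3 go.py .401 -.271 .0 -25
```

```text
0.82 [ 0.398  -0.2726  0.0019]
fit [ 0.4016 -0.2717  0.1717] 0.074
shift cm [-1.15  0.17 15.91] turn z deg -0.0 | now [ 0.4043 -0.2599  0.1592] phi -25.0 tilt 0.04 q6 -0.16 t 18.35 w 0.0764 gf 0.0 F [-0.1 -0.1  0. ]
```

Call:
jog_arm([
  [-1.2,0.25,3,0,0,0,-0.8],
  [-1.2,0.25,7,0,0,0,-0.8],
  [-1.2,0.25,11,0,0,0,-0.8],
  [-1.2,0.25,14,0,0,0,-0.8],
  [-1.2,0.25,15.2,0,0,0,-0.8],
])

```text
t: 18.85
position: [0.4006, -0.2694, 0.0046]
orientation: [-2.643, -1.689, 0.003]
ft_force: [-0.6, 0.0, -0.3]
gripper_width: 0.0769
gripper_force: 0.0
```

Call:
jog_arm([
  [0,0,0.2,0,0,0,-0.8],
  [0,0,0.4,0,0,0,-0.8],
  [0,0,0.6,0,0,0,-0.8],
  [0,0,0.6,0,0,0,-0.8],
])

```text
t: 19.25
position: [0.4022, -0.2722, 0.002]
orientation: [2.647, 1.688, 0.001]
ft_force: [-0.5, -0.1, 0.0]
gripper_width: 0.0768
gripper_force: 0.0
```

```bash
python3 go.py .4016 -.2717 .0 -25
```

```text
shift cm [ 0.02 -0.08  0.2 ] turn z deg 0.1 | now [ 0.4022 -0.2722  0.002 ] phi -24.9 tilt 0.09 q6 -0.18 t 19.25 w 0.0768 gf 0.0 F [-0.5 -0.1  0. ]
```

Call:
jog_arm([
  [0,-0.05,0.2,0,0,0,-0.8],
  [0,-0.05,0.2,0,0,0,0.1],
  [0,-0.05,0.2,0,0,0,0.1],
  [0,-0.05,0.2,0,0,0,0.1],
  [0,-0.05,0.2,0,0,0,0.1],
])

```text
t: 19.75
position: [0.4012, -0.272, -0.0001]
orientation: [2.649, 1.688, 0.0]
ft_force: [-1.7, 0.4, 5.7]
gripper_width: 0.0556
gripper_force: 31.5
```

Call:
jog_arm([
  [0,0,-1,0,0,0,0.1],
  [0,0,-5,0,0,0,0.1],
  [0,0,-9,0,0,0,0.1],
  [0,0,-13,0,0,0,0.1],
  [0,0,-15,0,0,0,0.1],
])

```text
t: 20.25
position: [0.4024, -0.2729, 0.1534]
orientation: [2.644, 1.685, 0.004]
ft_force: [1.0, 0.5, -0.2]
gripper_width: 0.0559
gripper_force: 32.2
```

```bash
python3 go.py .589 .229 .15 35
```

```text
shift cm [53.37 -4.28  0.25] turn z deg -60.0 | now [ 0.4024 -0.2729  0.1534] phi -25.0 tilt 0.37 q6 -0.18 t 20.25 w 0.0559 gf 32.2 F [ 1.   0.5 -0.2]
```

Call:
jog_arm([
  [4,-0.3,0,0,0,-5,0.1],
  [8.4,-0.7,0,0,0,-10,0.1],
  [12.8,-1,0,0,0,-15,0.1],
  [17.2,-1.4,0,0,0,-20,0.1],
  [21.6,-1.7,0,0,0,-25,0.1],
])

```text
t: 20.75
position: [0.4771, -0.0673, 0.15]
orientation: [2.217, 2.225, 0.001]
ft_force: [0.0, -0.1, 0.2]
gripper_width: 0.0558
gripper_force: 32.2
```

```bash
python3 go.py .589 .229 .15 35
```

```text
shift cm [29.59 11.3  -0.  ] turn z deg -34.8 | now [ 0.4771 -0.0673  0.15  ] phi 0.2 tilt 0.05 q6 -0.17 t 20.75 w 0.0558 gf 32.2 F [ 0.  -0.1  0.2]
```

Call:
jog_arm([
  [4,1.5,0,0,0,-5,0.1],
  [8.2,3.1,0,0,0,-10,0.1],
  [12.4,4.7,0,0,0,-15,0.1],
  [16.6,6.3,0,0,0,-20,0.1],
  [20.8,7.9,0,0,0,-25,0.1],
])

```text
t: 21.25
position: [0.5561, 0.1409, 0.1499]
orientation: [1.682, 2.653, 0.0]
ft_force: [1.6, -1.9, -0.3]
gripper_width: 0.0556
gripper_force: 32.2
```

```bash
python3 go.py .589 .229 .09 35
```

```text
shift cm [6.57 6.73 5.99] turn z deg -9.7 | now [0.5561 0.1409 0.1499] phi 25.3 tilt 0.04 q6 -0.21 t 21.25 w 0.0556 gf 32.2 F [ 1.6 -1.9 -0.3]
```

Call:
jog_arm([
  [2.5,2.5,1,0,0,-4,0.1],
  [5,5.2,3,0,0,-8,0.1],
  [6.5,6.7,5,0,0,-9.7,0.1],
  [6.5,6.7,6,0,0,-9.7,0.1],
  [6.5,6.7,6,0,0,-9.7,0.1],
])

```text
t: 21.75
position: [0.5876, 0.2258, 0.0877]
orientation: [-1.455, -2.781, 0.006]
ft_force: [-0.5, -0.1, -0.8]
gripper_width: 0.0557
gripper_force: 32.2
```

```bash
python3 go.py .589 .229 .009 35
```

```text
shift cm [0.18 0.33 7.86] turn z deg -0.2 | now [0.5876 0.2258 0.0877] phi 34.8 tilt 0.25 q6 -0.26 t 21.75 w 0.0557 gf 32.2 F [-0.5 -0.1 -0.8]
```

Call:
jog_arm([
  [0.1,0.2,3,0,0,0,0.1],
  [0.1,0.2,5.5,0,0,0,0.1],
  [0.1,0.2,7.2,0,0,0,0.1],
  [0.1,0.2,7.8,0,0,0,0.1],
  [0.1,0.2,7.8,0,0,0,0.1],
])

```text
t: 22.25
position: [0.59, 0.2272, 0.0116]
orientation: [-1.459, -2.782, 0.001]
ft_force: [0.3, 0.3, -0.8]
gripper_width: 0.0555
gripper_force: 32.2
```

Call:
jog_arm([
  [0,0,0,0,0,0,0.1],
  [0,0,0,0,0,0,0.1],
])

```text
t: 22.45
position: [0.591, 0.2283, 0.0129]
orientation: [1.457, 2.781, 0.003]
ft_force: [-0.0, 0.3, -0.2]
gripper_width: 0.0557
gripper_force: 32.2
```

```bash
python3 go.py .589 .229 .004 35
```

```text
shift cm [ 0.17 -0.13  0.88] turn z deg -0.3 | now [0.591  0.2283 0.0129] phi 34.7 tilt 0.15 q6 -0.26 t 22.45 w 0.0557 gf 32.2 F [-0.   0.3 -0.2]
```

Call:
jog_arm([
  [0.15,-0.1,0.2,0,0,0,0.1],
  [0.15,-0.1,0.4,0,0,0,0.1],
  [0.15,-0.1,0.6,0,0,0,0.1],
  [0.15,-0.1,0.7,0,0,0,0.1],
  [0.15,-0.1,0.8,0,0,0,0.1],
])

```text
t: 22.95
position: [0.5883, 0.229, 0.0039]
orientation: [-1.457, -2.783, 0.001]
ft_force: [-3.9, -1.4, 10.8]
gripper_width: 0.0554
gripper_force: 33.0
```

Call:
jog_arm([
  [0,0,0.1,0,0,0,0.1],
  [0,0,0.1,0,0,0,0.1],
])

```text
t: 23.15
position: [0.5882, 0.229, 0.0039]
orientation: [-1.457, -2.783, 0.0]
ft_force: [-3.4, -0.6, 10.0]
gripper_width: 0.0555
gripper_force: 33.0
```

Call:
jog_arm([
  [0,0,0,0,0,0,-0.4],
  [0,0,0,0,0,0,-0.5],
  [0,0,0,0,0,0,-0.5],
  [0,0,-4,0,0,0,-0.5],
  [0,0,-9,0,0,0,-0.5],
])

```text
t: 23.65
position: [0.5866, 0.2283, 0.0903]
orientation: [-1.455, -2.779, 0.008]
ft_force: [1.8, 0.3, 0.5]
gripper_width: 0.0642
gripper_force: 0.0
```

```bash
python3 go.py .447 -.0125 .18 5
```

```text
shift cm [-11.82 -25.25  -8.82] turn z deg 29.7 | now [0.5866 0.2283 0.0903] phi 34.7 tilt 0.41 q6 -0.25 t 23.65 w 0.0642 gf 0.0 F [1.8 0.3 0.5]
```

Call:
jog_arm([
  [-1.9,-4,-3,0,0,5,-0.5],
  [-3.8,-8,-6,0,0,10,-0.5],
  [-5.7,-12.2,-8.8,0,0,15,-0.4],
  [-7.7,-16.4,-8.8,0,0,20,-0.4],
  [-9.7,-20.6,-8.8,0,0,25,-0.4],
])

```text
t: 24.15
position: [0.4754, 0.0329, 0.1815]
orientation: [2.026, 2.397, 0.003]
ft_force: [0.8, 0.4, 0.6]
gripper_width: 0.06
gripper_force: 0.0
```

```bash
python3 go.py .447 -.0125 .16 5
```

```text
shift cm [-4.   -3.57  2.14] turn z deg 4.6 | now [0.4754 0.0329 0.1815] phi 9.6 tilt 0.19 q6 -0.12 t 24.15 w 0.06 gf 0.0 F [0.8 0.4 0.6]
```

Call:
jog_arm([
  [-2,-2,1,0,0,4.6,-0.4],
  [-3.8,-3.3,2,0,0,4.6,-0.4],
  [-4,-3.5,2,0,0,4.6,-0.4],
])

```text
t: 24.45
position: [0.4457, -0.0128, 0.1592]
orientation: [-2.121, -2.314, 0.004]
ft_force: [-0.4, 0.8, -0.1]
gripper_width: 0.0596
gripper_force: 0.0
```

```bash
python3 w.py plug .447 -.0125 0 w8; python3 go.py .447 -.0125 .013 5
```

```text
0.57 [ 0.4454 -0.0118  0.0021]
0.25 [0.6208 0.0514 0.0024]
fit [ 0.4487 -0.0101  0.2188] 0.085
shift cm [-0.15 -0.2  14.76] turn z deg 0.1 | now [ 0.4487 -0.0109  0.1606] phi 5.1 tilt 0.07 q6 -0.14 t 24.6 w 0.0599 gf 0.0 F [ 0.5  0.4 -0.1]
```

View pics/w8f.png

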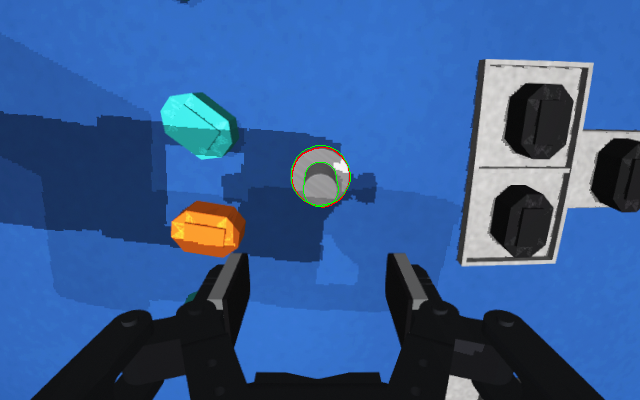

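Call:
jog_arm([
  [0,0,3,0,0,0,-0.4],
  [0,0,7,0,0,0,-0.4],
  [0,0,11,0,0,0,-0.4],
  [0,0,14,0,0,0,-0.4],
  [0,0,14.7,0,0,0,-0.4],
])

```text
t: 25.1
position: [0.4469, -0.0102, 0.0108]
orientation: [-2.115, -2.317, 0.005]
ft_force: [-0.3, -0.5, -0.2]
gripper_width: 0.0602
gripper_force: 0.0
```

Call:
jog_arm([
  [0,0,0,0,0,0,-0.4],
  [0,0,0,0,0,0,-0.4],
])

```text
t: 25.3
position: [0.4496, -0.0109, 0.0144]
orientation: [2.117, 2.318, 0.003]
ft_force: [0.3, -0.0, 1.0]
gripper_width: 0.0598
gripper_force: 0.0
```

```bash
python3 go.py .4485 -.0105 .014 5
```

```text
shift cm [ 0.04 -0.11  0.04] turn z deg 0.2 | now [ 0.4496 -0.0109  0.0144] phi 5.2 tilt 0.16 q6 -0.14 t 25.3 w 0.0598 gf 0.0 F [ 0.3 -0.   1. ]
```

Call:
jog_arm([
  [0,-0.1,0,0,0,0,0.6],
  [0,-0.1,0,0,0,0,0.6],
  [0,-0.1,0,0,0,0,0.6],
  [0,-0.1,0,0,0,0,0.6],
  [0,-0.1,0,0,0,0,0.6],
], squeeze=45)

```text
t: 25.8
position: [0.4477, -0.0113, 0.0145]
orientation: [2.119, 2.317, 0.002]
ft_force: [-0.5, 0.7, 5.6]
gripper_width: 0.0244
gripper_force: 43.9
```

Call:
jog_arm([
  [0,-0.1,-1,0,0,0,0.6],
  [0,-0.1,-4,0,0,0,0.6],
  [0,-0.1,-7,0,0,0,0.6],
  [0,-0.1,-10,0,0,0,0.6],
  [0,-0.1,-11,0,0,0,0.6],
])

```text
t: 26.3
position: [0.4475, -0.0115, 0.1265]
orientation: [2.117, 2.315, 0.006]
ft_force: [0.9, 0.3, -1.4]
gripper_width: 0.0241
gripper_force: 44.4
```

```bash
python3 go.py .603 -.224 .12 5
```

```text
shift cm [-22.55  13.59   0.76] turn z deg 0.1 | now [ 0.4475 -0.0115  0.1265] phi 5.1 tilt 0.37 q6 -0.14 t 26.3 w 0.0241 gf 44.4 F [ 0.9  0.3 -1.4]
```

Call:
jog_arm([
  [-3.4,2,0,0,0,0,0.6],
  [-7.2,4.3,0,0,0,0,0.6],
  [-11,6.6,0,0,0,0,0.6],
  [-14.8,8.9,0,0,0,0,0.6],
  [-18.6,11.2,0,0,0,0,0.6],
])

```text
t: 26.8
position: [0.5743, -0.188, 0.1225]
orientation: [-2.119, -2.317, 0.001]
ft_force: [0.2, 0.1, -1.6]
gripper_width: 0.0241
gripper_force: 44.4
```

Call:
jog_arm([
  [-3,1.8,0,0,0,0,0.6],
  [-3.9,2.4,0,0,0,0,0.6],
  [-3.9,2.4,0,0,0,0,0.6],
])

```text
t: 27.1
position: [0.6014, -0.2242, 0.122]
orientation: [-2.121, -2.316, 0.001]
ft_force: [-0.2, 0.3, -1.9]
gripper_width: 0.024
gripper_force: 44.5
```

```bash
python3 go.py .603 -.224 .0185 5
python3 - <<'E'
from h import *
p=robot.camera('wrist'); save(p,'w9.png')
E
```

```text
shift cm [ 0.    0.18 10.35] turn z deg 0.0 | now [ 0.6014 -0.2242  0.122 ] phi 5.0 tilt 0.1 q6 -0.46 t 27.1 w 0.024 gf 44.5 F [-0.2  0.3 -1.9]
```

View pics/w9.png

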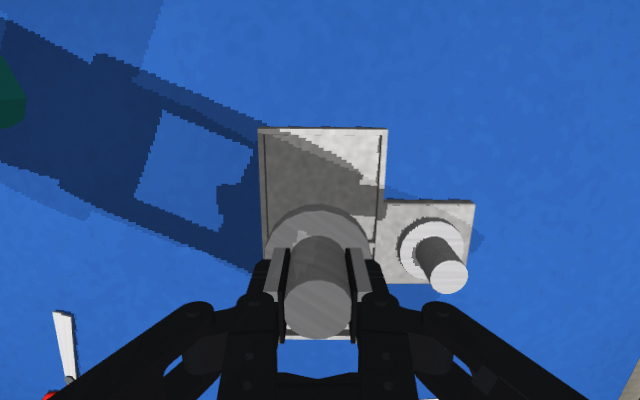

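Plug is held upright over the upper pocket; sample plug on the ledge at (430,250). Lower it.

Call:
jog_arm([
  [0,0.15,3,0,0,0,0.6],
  [0,0.15,6,0,0,0,0.6],
  [0,0.15,8.5,0,0,0,0.6],
  [0,0.15,9.6,0,0,0,0.6],
  [0,0.15,9.8,0,0,0,0.6],
])

```text
t: 27.65
position: [0.6015, -0.2217, 0.0241]
orientation: [-2.116, -2.317, 0.002]
ft_force: [-0.4, 0.9, -1.5]
gripper_width: 0.0241
gripper_force: 44.5
```

Call:
jog_arm([
  [0,0,0,0,0,0,0.6],
  [0,0,0,0,0,0,0.6],
])

```text
t: 27.85
position: [0.6039, -0.2233, 0.0269]
orientation: [2.118, 2.317, 0.002]
ft_force: [-0.2, 0.0, -1.7]
gripper_width: 0.0243
gripper_force: 44.5
```

```bash
python3 go.py .603 -.224 .0185 5
```

```text
shift cm [-0.06 -0.1   0.84] turn z deg 0.1 | now [ 0.6039 -0.2233  0.0269] phi 5.1 tilt 0.16 q6 -0.46 t 27.85 w 0.0243 gf 44.5 F [-0.2  0.  -1.7]
```

Call:
jog_arm([
  [0,-0.05,0.2,0,0,0,0.6],
  [0,-0.05,0.4,0,0,0,0.6],
  [0,-0.05,0.5,0,0,0,0.6],
  [0,-0.05,0.6,0,0,0,0.6],
  [0,-0.05,0.6,0,0,0,0.6],
])

```text
t: 28.35
position: [0.6024, -0.2232, 0.0191]
orientation: [-2.12, -2.318, 0.0]
ft_force: [0.2, -0.6, -1.4]
gripper_width: 0.0244
gripper_force: 44.5
```

Call:
jog_arm([
  [0,0,0.1,0,0,0,0.6],
  [0,0,0.1,0,0,0,0.6],
])

```text
t: 28.55
position: [0.6026, -0.2233, 0.0186]
orientation: [2.12, 2.318, 0.0]
ft_force: [-0.5, 0.7, -0.8]
gripper_width: 0.0246
gripper_force: 44.8
```

Call:
jog_arm([
  [0,0,0.05,0,0,0,0.6],
  [0,0,0.1,0,0,0,0.6],
  [0,0,0.1,0,0,0,0.6],
])

```text
t: 28.85
position: [0.6026, -0.2233, 0.0185]
orientation: [2.119, 2.318, 0.0]
ft_force: [-2.4, 0.5, 6.9]
gripper_width: 0.0242
gripper_force: 45.3
```

Call:
jog_arm([
  [0,0,0,0,0,0,0.2],
  [0,0,0,0,0,0,0],
  [0,0,0,0,0,0,0],
  [0,0,-4,0,0,0,0],
  [0,0,-8.5,0,0,0,0],
])

```text
t: 29.35
position: [0.6012, -0.2227, 0.1009]
orientation: [-2.116, -2.315, 0.003]
ft_force: [1.0, -0.9, 0.4]
gripper_width: 0.0428
gripper_force: 0.0
```

Call:
jog_arm([
  [0,-4,-3,0,0,0,0],
  [0,-8,-5,0,0,0,0],
  [0,-12,-7,0,0,0,0],
  [0,-16,-7,0,0,0,0],
  [0,-18,-7,0,0,0,0],
])

```text
t: 29.85
position: [0.4204, -0.2391, 0.1729]
orientation: [2.121, 2.318, -0.001]
ft_force: [-0.1, -0.5, -0.3]
gripper_width: 0.0425
gripper_force: 0.0
```

Run:
```python
from h import *
p=robot.camera('scene'); save(p,'s2.png'); i=p['image'][120:320,160:500,::-1]
cv2.imwrite('pics/s2c.png',cv2.resize(i,(800,470),interpolation=cv2.INTER_CUBIC))
for l in ['scissors','phone','plug','collar_a','cap_a']:
    for d in robot.tip_of(p,l): print(l,round(d['p'],2),np.round(d['location'],3))
```

```text
scissors 0.71 [ 0.606 -0.27   0.003]
scissors 0.59 [ 0.378 -0.441 -0.001]
phone 0.63 [ 0.331  0.449 -0.002]
plug 0.74 [ 0.606 -0.222  0.006]
collar_a 0.77 [0.605 0.318 0.006]
collar_a 0.51 [0.584 0.228 0.002]
cap_a 0.78 [ 0.625 -0.033  0.003]
cap_a 0.77 [ 0.335  0.152 -0.001]
cap_a 0.71 [ 0.346 -0.167 -0.003]
cap_a 0.59 [ 0.348  0.024 -0.002]
cap_a 0.54 [0.619 0.055 0.002]
cap_a 0.48 [ 0.353 -0.065 -0.001]
```

View pics/s2c.png

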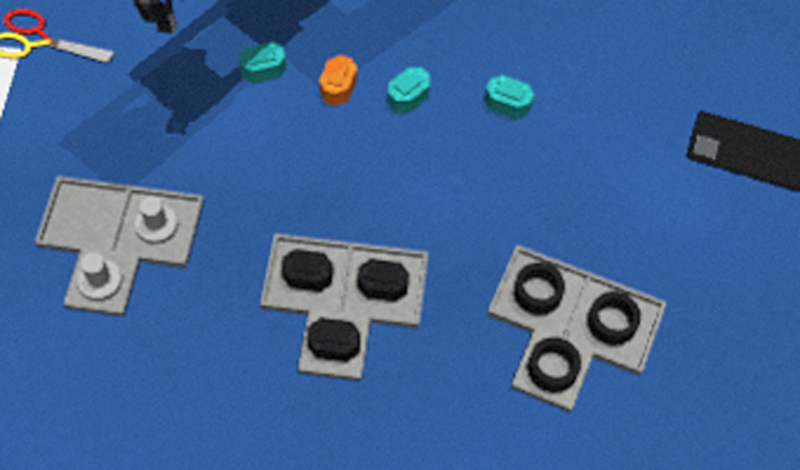

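All five parts stand upright in matching pockets: plug (155,220), caps (308,270) and (382,280), collars (540,290) and (613,318). The bystanders and look-alikes haven't moved.

```bash
python3 -c "
from workcell import robot
print(robot.job_done())"
```

```text
the job is handed in; nothing more can be done
None
```

All five fittings are standing upright in pockets of their matching trays, released, with the scissors, phone and look-alikes where they were; the job is handed in at about 30 s of the 128 s limit, and no verdict was returned.

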